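# Zero the indexing turntable and lock it

### The arm

A 7-joint arm with a two-finger parallel gripper is mounted at the origin on the work surface; the furniture and walls round the work are solid. World frame = base frame: x ahead of the robot, y to its left, z up, the work surface at z = 0. Lengths are in m, angles in rad, forces in N, time in s.
With the tool pointing down it reaches from about 0.4 to 0.85 m from the base axis. Payload 4.4 kg.
Tool frame: the origin (TCP) lies midway between the tips of the shut fingers; the grasp point (between the pads) lies 19 mm behind it; z points along the fingers, y is the line along which they close (so a half turn about z gives the same grasp; the last joint's range is limited). The gripper opens to 94 mm and grips with 3 to 60 N. Pads are 16 mm wide; open, the fingers measure 119 mm over their backs; the gripper's body (75 mm by 177 mm) begins 78 mm behind the grasp point.
Start: joints at [1.102, 0.628, 0.038, 1.517, -0.027, 0.996, -0.02], TCP at [0.255, -0.598, 0.205] pointing down, gripper open.
Joint ranges: [-3.06, 3.06], [-0.37, 2.12], [-1.25, 1.32], [0.18, 2.47], [-1.1, 4.24], [0.23, 1.98], [-2.94, 2.94]. Speed limits (rad/s): [2.57, 2.57, 3.14, 3.14, 3.14, 3.14, 3.14].

### API

Orientations are given as a unit quaternion [x, y, z, w].
In Python, from plant import robot gives the robot as it stands.
- The arm moves only by the shell command python3 -m creep 'ROWS' [OPENING] [FORCE]. ROWS is JSON, a list of rows, each a list of 2 entries, a list of its own where there are three numbers: the shift along the tool's x, y, z normalised to -1 to 1, where 1 is 0.02 m, then the turn, a rotation vector about the tool's x, y, z normalised to -1 to 1, where 1 is 180 degrees. A call has 1 to 5 rows; each row shifts and turns the commanded pose from where the row before left it, along the tool's axes as they then stand; what a row does not reach is not made up. A row lasts 1/8 s, in which the tool goes at most 62.5 mm and 10.7 degrees, less where a joint would pass 70% of its speed; a pose out of reach is approached as far as the arm can. A call with a number of a shift or a turn outside -1 to 1 is refused whole. A call with a gripper value outside its range is refused whole. OPENING is the closure in counts, from 0 (fully open) to 255 (shut), set as the call begins (- or left out, the last holds). The fingers move at their own pace and stop on an object; FORCE is the grip in N (left out, the last holds). Time passes only in rows, so rows that do not move let the fingers close. It gives the time, the measured TCP pose, the force, the opening and the grip force at its end, in the units of the state.
- robot.get_state(): the state, without advancing time (a new reading comes with each control period).
- robot.snapshot(name): name is "scene" or "top" or "wrist"; returns a dict with "image" (384x512x3 uint8, red, green, blue), "depth" (384x512 float32, m along the optical axis (not along the pixel's ray), 0 where there is no reading), "K" (3x3 intrinsics, pixels), "xyz" and "attitude" of the camera in the world; the wrist camera has in their place "mount" (4x4, takes a point from camera to tool coordinates, whose origin is the TCP and whose axes are the flange's). Camera axes: x right, y down, z forward; pixel columns grow to the right and rows downward; lengths in m; the calibration is good to about 2 mm. A picture is of the moment at which its call begins: read the wrist's pose just before it.
- robot.hand_in(): hands the job in; it is judged then, once.
The state is a dict: "time": time; "joint_positions": joint angles; "dq": joint speeds; "tau": joint torques, N m; "tcp_pos": TCP position; "ee_rot": TCP orientation; "wrist_force": force on the tool from outside, world axes, zero at the start; "torque": the same for the moment, N m; "opening": opening from 0.0 (shut) to 1.0 (fully open); "gripper_force": force on a finger pad.
Only numpy, scipy, OpenCV 4.12 (cv2) and the standard library are available. Lean on these libraries where they do the work, as an engineer would, in place of code of your own. Each camera call takes 0.05 s, during which the arm holds its last target. There are 200 camera calls.

### The job

Set the indexing turntable to zero: using only a fingertip against the upright post on its dial, push the dial clockwise until the index line on the dial lines up with the collar's zero line (the long middle line with the round dot), within about 4 degrees. Then push the pin of the lock bolt at its side fully home toward the dial, leaving the dial on zero. Push gently (under 20 N on the dial, under 35 N on the bolt), do not pinch or grip the turntable's parts, and leave the loose things around it where they stand.

Things in the scene. Friction and masses are not known exactly. Their poses are not given: they have to be found in the camera images.
- turntable: Base of the indexing turntable (the dial turns in it): round, grey, bolted to the table, 184 mm across and 26 mm high, with 10 mm high bolting lugs on its +x and -x sides (out to 116 mm from the axis, bolt heads 15 mm high). Origin: on the dial's axis at the table top; z up; its +y axis points along the arm that carries the lock bolt.
- bolt_guide: Grey arm of the turntable, fixed to it, 56 mm wide and 26 mm high, reaching 190 mm from the dial's axis along the turntable's +y; it carries the lock bolt between two guide cheeks 42 mm high (95 to 129 mm from the axis). Same origin and axes as the turntable.
- dial (a joint): Angle (rad) of the black dial plate about the turntable's vertical axis, counter-clockwise from above positive; 0 has the index line along the turntable's +x. Dial 128 mm across, top 40 mm above the table; a low steel hub in the centre rises to 46 mm. It turns between stops at -1.3 and 2.6, starts between 0.9 and 2.0, resists with about 0.06 N m and stays where it is left.
- index_mark (a point): Outer part of the pale index line on the dial's top, 62 mm from the axis (the line is 4 mm wide, runs to 63.5 mm), 40 mm above the table.
- post (a point): Top centre of the upright steel post on the dial: 14 mm across, 50 mm from the axis on the side opposite the index line, from the dial's top (40 mm above the table) to 74 mm.
- collar: Fixed aluminium scale collar round the dial, 134 to 176 mm diameter, top 38.5 mm above the table. Origin on the dial's axis; its x axis points from the axis along the zero line. 13 dark lines 15 degrees apart over half its circle; the zero line is the middle one, 18 mm long (the others 8 mm) with a round dot at its outer end. It is set at a different angle each time.
- zero_line (a point): Where the index mark must come: on the direction of the collar's zero line, 62 mm from the axis, 40 mm above the table.
- lock_bolt (a joint): Travel (m) of the steel lock bolt along the turntable's -y, toward the dial: 0 = out (start), 0.025 = fully home at its stop. Friction about 1.5 N; it stays where it is left. It does not hold the dial by force.
- bolt_pin (a point): Top centre of the bolt's upright pin, 14 mm across, from 36 mm to 72 mm above the table; 150 mm from the dial's axis when out, 125 mm when home. Push it from its outer side, away from the dial.
- gear: Loose bystander: blue-green printed gear with hub, 38 mm across, 14 mm high; origin at the centre of its underside. Leave it alone.
- cup: Loose bystander: small white square parts cup, 66x66 mm, 34 mm high; origin at the centre of its underside. Leave it alone.
- motor: Loose bystander: small stepper motor standing on its back, 48x42 mm, 61 mm high with its shaft; origin at the centre of its underside. Leave it alone.
- bottle: Loose bystander: small white bottle with black cap, 30 mm across, 75 mm high; origin at the centre of its underside. Leave it alone.

How it is judged:
On the way, in this order (a step that is already met when the one before it is completed fails the run):
1. index line on the zero line and at rest, the lock bolt still out (horizontal distance between index_mark and zero_line below 0.0045 m and velocity of joint dial between -0.05 and 0.05 rad/s and value of joint lock_bolt below 0.006 m), for 0.2 s.
2. lock bolt pushed home with the dial on zero (horizontal distance between index_mark and zero_line below 0.0045 m and value of joint lock_bolt above 0.021 m), for 0.2 s.
At the end, for the whole second after the job is handed in: The index mark is within 4.5 mm (about 4 degrees) of the zero line, the dial is at rest, and the lock bolt is within 4 mm of its home stop (all of step 2 and velocity of joint dial between -0.05 and 0.05 rad/s); the robot touches nothing.
It fails at once if the bolt or its guide is pushed or squeezed with over 35 N by the fingers (contact force between the fingers and bolt_guide above 35 N).
It fails at once if the turntable or its dial is pushed or squeezed with over 20 N by the fingers (contact force between the fingers and turntable above 20 N).
It fails at once if a loose bystander is displaced by more than 15 mm or lifted (distance of any of gear, cup, motor, bottle from where it was at the start of the episode above 0.015 m).
It also fails if it takes over 56 s, if anything falls off the work surface, if the arm or the gripper's body presses on something with over 40 N, if the wrist force passes 120 N, or if a joint passes its speed limit or range.

## Working session

There is one attempt and no reset: what is moved stays moved. The work goes in short steps, Python scripts to look and compute and a shell command to move; the robot and the scene stay as the last step left them, time stands still between calls to the robot, and variables do not carry over. Pictures are saved under pics/ and viewed, at most 10 in all, crops included, and the job is handed in when it is done.

```bash
mkdir -p pics; ls; python3 - <<'E'
from plant import robot
import cv2,numpy as np,pickle
for n in ("top","scene"):
    s=robot.snapshot(n); pickle.dump(s,open(n+".pkl","wb"))
    cv2.imwrite(f"pics/{n}0.png",s["image"][:,:,::-1]); print(n,s["K"],s["xyz"],s["attitude"])
st=robot.get_state(); print(st)
E
```

```text
pics
top [[394.05835119   0.         255.8949513 ]
 [  0.         394.05835119 192.82661991]
 [  0.           0.           1.        ]] [ 0.44434555 -0.0789216   0.99764813] [ 0.71443252 -0.69762051  0.04124018 -0.03480011]
scene [[380.20550879   0.         257.4430193 ]
 [  0.         380.20550879 191.87933834]
 [  0.           0.           1.        ]] [-0.01323609  0.36473853  0.57787622] [-0.38470984  0.79968894 -0.41807525  0.1941881 ]
{'time': 0.1, 'joint_positions': array([ 1.10219055,  0.62924406,  0.03846993,  1.51821784, -0.02699098,
        0.9963236 , -0.01999302]), 'dq': array([ 2.23908909e-03, -4.97394672e-04,  2.35261815e-03, -3.81059702e-03,
       -1.12056140e-03,  7.69291446e-04,  6.38601140e-05]), 'tau': array([ 9.66387379e-04, -5.50785041e+01,  1.14688050e+00, -1.87114745e+01,
       -5.21653052e-02,  1.92179019e-02,  8.61691228e-05]), 'tcp_pos': array([ 0.25458469, -0.59743591,  0.2046688 ]), 'ee_rot': array([ 9.79787295e-01,  2.00040387e-01, -1.85888137e-04, -8.16205765e-04]), 'wrist_force': array([-0.11766941, -0.45983761, -0.09226871]), 'torque': array([ 0.04818885,  0.05592854, -0.02251576]), 'gripper_force': 0.0, 'opening': 0.9991499127610951}
```

View pics/top0.png

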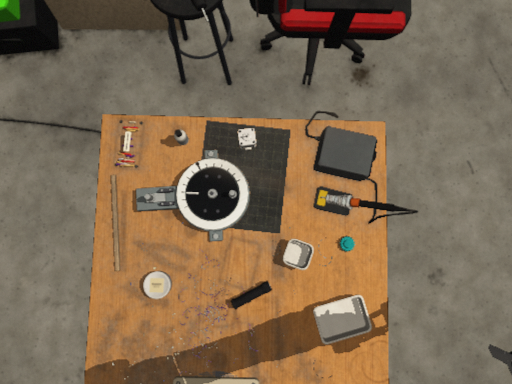

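View pics/scene0.png

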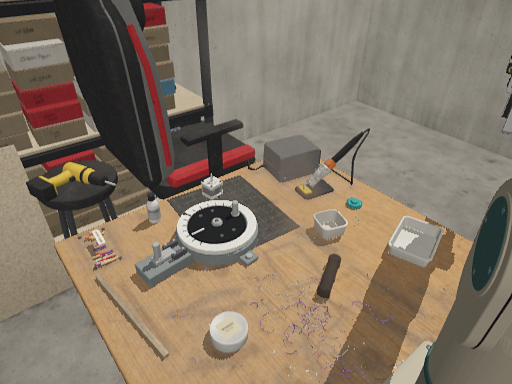

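The top view shows the turntable at about (213,194), its bolt arm pointing left (pin near 165,198). The index line points left at about (190,193) and the post is at about (233,194). The bottle is at (180,136), the motor at (247,138), the cup at (298,254) and the gear at (347,243). Next I'll measure from the top view.

```bash
cat > h.py <<'E'
import numpy as np,cv2
from scipy.spatial.transform import Rotation as R
def ray(s,px,z):
    px=np.atleast_2d(np.float64(px)); d=np.c_[px,np.ones(len(px))]@np.linalg.inv(s["K"]).T@R.from_quat(s["attitude"]).as_matrix().T
    return s["xyz"]+d*((z-s["xyz"][2])/d[:,2])[:,None]
def proj(s,P):
    c=(np.atleast_2d(P)-s["xyz"])@R.from_quat(s["attitude"]).as_matrix(); c=c@s["K"].T
    return c[:,:2]/c[:,2:]
E
python3 - <<'E'
import pickle,cv2,numpy as np
from h import *
s=pickle.load(open("top.pkl","rb")); im=s["image"]
hsv=cv2.cvtColor(im,cv2.COLOR_RGB2HSV)
x0,y0,x1,y1=120,115,270,250
# collar outer contour: bright white
m=((hsv[...,2]>170)&(hsv[...,1]<40)).astype(np.uint8); m[:,:170]=0;m[:150]=0;m[:,255:]=0;m[240:]=0
cs,_=cv2.findContours(m,cv2.RETR_EXTERNAL,cv2.CHAIN_APPROX_NONE); c=max(cs,key=len)
P=ray(s,cv2.convexHull(c)[:,0],0.0385)
A=np.c_[2*P[:,:2],np.ones(len(P))]; q=np.linalg.lstsq(A,(P[:,:2]**2).sum(1),rcond=None)[0]
print("centre",q[:2],"r",np.sqrt(q[2]+q[0]**2+q[1]**2))
for n,p,z in (("index",(190,193),.04),("post",(233,194),.074),("pin",(165,198),.072),("bottle",(180,136),.07),("motor",(247,138),.06),("cup",(298,254),.034),("gear",(347,243),.014)): print(n,ray(s,p,z))
cr=cv2.resize(im[y0:y1,x0:x1],None,fx=5,fy=5,interpolation=cv2.INTER_CUBIC); cv2.imwrite("pics/crop.png",cr[:600,:,::-1])
E
```

```text
centre [0.5445072  0.02060822] r 0.08714057933019287
index [[0.54353364 0.07429039 0.04      ]]
post [[ 0.54010842 -0.03233156  0.074     ]]
pin [[0.52695968 0.1274113  0.072     ]]
bottle [[0.67735577 0.0991103  0.07      ]]
motor [[ 0.67911582 -0.06157453  0.06      ]]
cup [[ 0.40203589 -0.1919114   0.034     ]]
gear [[ 0.43094626 -0.31569922  0.014     ]]
```

View pics/crop.png

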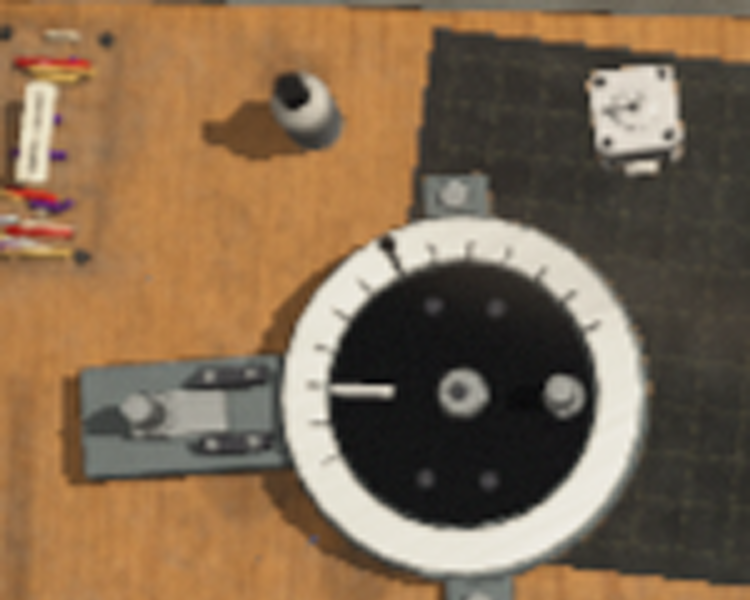

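The crop shows the zero dot at crop (388,243) with its line running to (400,268). The index line runs from (331,389) to (393,392), the hub is at (464,392), the post at (565,395) and the pin top at (140,408).

```bash
python3 - <<'E'
import pickle
from h import *
s=pickle.load(open("top.pkl","rb")); im=s["image"]; g=cv2.cvtColor(im,cv2.COLOR_RGB2GRAY).astype(float)
f=lambda x,y:((x+.5)/5-.5+120,(y+.5)/5-.5+115)
C=np.array([.5445,.0206])
for n,p,z in (("hub",(464,390),.046),("post",(566,393),.074),("pin",(141,407),.072),("lug+",(455,192),.015),("lug-",(478,597),.015),("idx_out",(331,389),.04),("idx_in",(393,391),.04),("dot",(388,243),.0385),("lineend",(401,270),.0385),("bottleTop",(292,88),.075),("motorTop",(630,108),.06)):
    P=ray(s,f(*p),z)[0]; d=P[:2]-C; print(n,P.round(4),"r",np.hypot(*d).round(4),"ang",np.degrees(np.arctan2(d[1],d[0])).round(1))
# dial edge centre check: dark disk contour at z=.04
m=(g<60).astype(np.uint8); m[:,:180]=0;m[:,245:]=0;m[:163]=0;m[225:]=0
# weighted dark angles on collar
Z=.0385
yy,xx=np.mgrid[150:240,165:260]; P=ray(s,np.c_[xx.ravel(),yy.ravel()],Z)[:,:2]-C; r=np.hypot(*P.T); a=np.degrees(np.arctan2(P[:,1],P[:,0])); w=g[yy.ravel(),xx.ravel()]
k=(r>.069)&(r<.085)&(abs(a-25)<6); W=np.clip(190-w[k],0,None); print("zero",(W*a[k]).sum()/W.sum())
k=(r>.035)&(r<.062)&(abs(a-90)<12); W=np.clip(w[k]-60,0,None); print("idx",(W*a[k]).sum()/W.sum())
E
```

```text
hub [0.5452 0.0191 0.046 ] r 0.0016 ang -64.3
post [ 0.542  -0.0318  0.074 ] r 0.0525 ang -92.7
pin [0.5307 0.168  0.072 ] r 0.1481 ang 95.3
lug+ [0.6492 0.0304 0.015 ] r 0.1052 ang 5.4
lug- [0.4455 0.0118 0.015 ] r 0.0993 ang -174.9
idx_out [0.5448 0.0846 0.04  ] r 0.064 ang 89.8
idx_in [0.5445 0.0543 0.04  ] r 0.0337 ang 90.0
dot [0.6179 0.0599 0.0385] r 0.0833 ang 28.1
lineend [0.6046 0.0529 0.0385] r 0.0683 ang 28.3
bottleTop [0.6852 0.1033 0.075 ] r 0.1633 ang 30.4
motorTop [ 0.6835 -0.0581  0.06  ] r 0.1597 ang -29.5
zero 28.717067407097886
idx 89.42600182307235
```

```bash
M='[[[0.975,-0.727,0],[0,0,0]],[[0.975,-0.727,0],[0,0,0]],[[0.975,-0.727,0],[0,0,0]],[[0.975,-0.727,0],[0,0,0]],[[0.975,-0.727,0],[0,0,0]]]' ; unset M
python3 -m creep '[[[0.975,-0.727,0],[0,0,0]],[[0.975,-0.727,0],[0,0,0]],[[0.975,-0.727,0],[0,0,0]],[[0.975,-0.727,0],[0,0,0]],[[0.975,-0.727,0],[0,0,0]]]' 255 10
python3 -m creep '[[[0.975,-0.727,0],[0,0,0]],[[0.975,-0.727,0],[0,0,0]],[[0.975,-0.727,0],[0,0,0]],[[0.975,-0.727,0],[0,0,0]],[[0.975,-0.727,0],[0,0,0]]]'
```

```text
time: 0.72
tcp_pos: [0.3168, -0.4915, 0.2054]
ee_rot: [0.98, 0.2, 0.0, -0.0]
wrist_force: [-0.0, -0.8, -0.3]
opening: 0.503
gripper_force: 0.0
time: 1.35
tcp_pos: [0.3778, -0.3864, 0.2055]
ee_rot: [0.98, 0.2, 0.0, 0.0]
wrist_force: [0.3, -0.1, -1.9]
opening: 0.012
gripper_force: 0.0
```

```bash
python3 -m creep '[[[0.975,-0.727,0],[0,0,0]],[[0.975,-0.727,0],[0,0,0]],[[0.975,-0.727,0],[0,0,0]],[[0.975,-0.727,0],[0,0,0]],[[0.975,-0.727,0],[0,0,0]]]'
python3 -m creep '[[[0.975,-0.727,0],[0,0,0]],[[0.975,-0.727,0],[0,0,0]],[[0.975,-0.727,0],[0,0,0]],[[0.975,-0.727,0],[0,0,0]],[[0.975,-0.727,0],[0,0,0]]]'
python3 -m creep '[[[0.975,-0.727,0],[0,0,0]],[[0.975,-0.727,0],[0,0,0]],[[0.975,-0.727,0],[0,0,0]],[[0.975,-0.727,0],[0,0,0]],[[0.975,-0.727,0],[0,0,0]]]'
python3 -m creep '[[[0.975,-0.727,0],[0,0,0]],[[0,0,0],[0,0,0.05]],[[0,0,0],[0,0,0.05]],[[0,0,0],[0,0,0.05]],[[0,0,0],[0,0,0.05]]]'
python3 -m creep '[[[0,0,0],[0,0,0.05]],[[0,0,0],[0,0,0.05]],[[0,0,0],[0,0,0]],[[0,0,0],[0,0,0]]]'
python3 - <<'E'
from plant import robot
from h import *
s=robot.get_state(); M=R.from_quat(s["ee_rot"]).as_matrix(); print(s["tcp_pos"],M[:,0],M[:,2],s["joint_positions"])
print("shift norm",M.T@(np.array([.573,-.051,.055])-s["tcp_pos"])/.02)
E
```

```text
time: 1.98
tcp_pos: [0.4389, -0.2813, 0.2056]
ee_rot: [0.98, 0.2, 0.0, 0.0]
wrist_force: [-0.2, -0.5, 0.4]
opening: 0.007
gripper_force: 0.0
time: 2.6
tcp_pos: [0.4999, -0.1762, 0.2055]
ee_rot: [0.98, 0.2, 0.0, 0.0]
wrist_force: [-0.4, -0.2, 0.3]
opening: 0.008
gripper_force: 0.0
time: 3.22
tcp_pos: [0.561, -0.0711, 0.2055]
ee_rot: [0.98, 0.2, 0.0, 0.0]
wrist_force: [0.7, 0.6, 0.3]
opening: 0.007
gripper_force: 0.0
time: 3.85
tcp_pos: [0.5728, -0.0507, 0.2055]
ee_rot: [0.993, -0.115, -0.0, -0.0]
wrist_force: [0.7, 0.1, 0.8]
opening: 0.002
gripper_force: 0.0
time: 4.35
tcp_pos: [0.573, -0.051, 0.2055]
ee_rot: [0.964, -0.265, -0.0, -0.0]
wrist_force: [0.1, -0.0, -0.2]
opening: 0.006
gripper_force: 0.0
[ 0.57295811 -0.05096121  0.20552343] [ 8.59418363e-01 -5.11272995e-01 -3.72552165e-05] [ 2.74699978e-05  1.19042933e-04 -9.99999993e-01] [-0.13342282  0.532083    0.26666696  1.73699638 -0.1723046   0.89538188
 -1.90130754]
shift norm [3.07218016e-03 1.47170520e-03 7.52617149e+00]
```

```bash
python3 -m creep '[[[0,0,1],[0,0,0]],[[0,0,1],[0,0,0]],[[0,0,1],[0,0,0]],[[0,0,1],[0,0,0]],[[0,0,1],[0,0,0]]]'
python3 -m creep '[[[0,0,1],[0,0,0]],[[0,0,0.75],[0,0,0]],[[0,0,0.75],[0,0,0]],[[0,0,0],[0,0,0]]]'
python3 - <<'E'
from plant import robot
from h import *
s=robot.snapshot("top"); print(robot.get_state()["tcp_pos"])
cv2.imwrite("pics/crop2.png",cv2.resize(s["image"][130:250,140:270],None,fx=4.5,fy=4.5,interpolation=cv2.INTER_CUBIC)[:,:,::-1])
E
```

```text
time: 4.97
tcp_pos: [0.5731, -0.0514, 0.1049]
ee_rot: [0.964, -0.266, 0.0, -0.0]
wrist_force: [-0.1, 0.7, -0.7]
opening: 0.005
gripper_force: 0.0
time: 5.48
tcp_pos: [0.5723, -0.0514, 0.0545]
ee_rot: [0.964, -0.266, -0.001, 0.0]
wrist_force: [-0.2, 0.0, -0.1]
opening: 0.004
gripper_force: 0.0
[ 0.57295177 -0.05150829  0.05522687]
```

View pics/crop2.png

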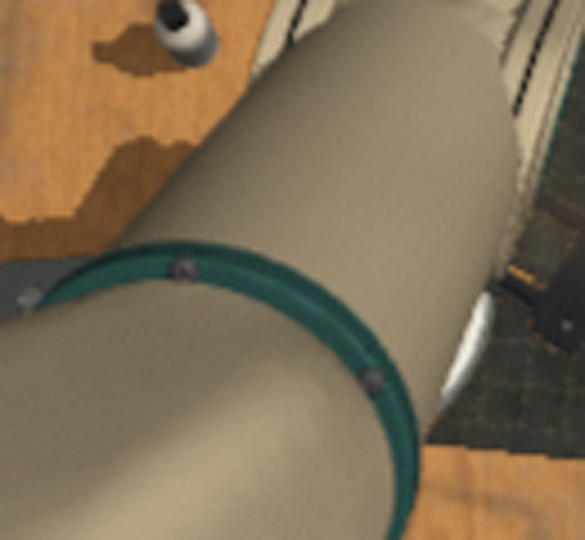

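The arm hides the dial in this view, so I'll check with the wrist camera. I'm starting a slow push along tool -x.

```bash
python3 -m creep '[[[-0.4,0,0],[0,0,0]],[[-0.25,0,0],[0,0,0]],[[-0.2,0,0],[0,0,0]],[[-0.2,0,0],[0,0,0]],[[-0.2,0,0],[0,0,0]]]'
python3 -m creep '[[[-0.2,0,0],[0,0,0]],[[-0.25,0,0],[0,0,0]],[[-0.25,0,0],[0,0,0]],[[-0.25,0,0],[0,0,0]],[[-0.25,0,0],[0,0,0]]]'
python3 - <<'E'
from plant import robot
from h import *
import pickle
st=robot.get_state(); s=robot.snapshot("wrist"); pickle.dump((st,s),open("w1.pkl","wb")); print(st["tcp_pos"],st["wrist_force"],s["mount"],s["K"])
cv2.imwrite("pics/w1.png",s["image"][:,:,::-1])
E
```

```text
time: 6.15
tcp_pos: [0.5526, -0.0402, 0.0559]
ee_rot: [0.964, -0.267, 0.002, 0.001]
wrist_force: [1.7, -3.9, 0.6]
opening: 0.008
gripper_force: 1.6
time: 6.78
tcp_pos: [0.5305, -0.0257, 0.0554]
ee_rot: [0.964, -0.266, -0.0, -0.0]
wrist_force: [1.5, -2.6, -0.3]
opening: 0.003
gripper_force: 0.8
[ 0.53049994 -0.02566854  0.05538931] [ 1.54049121 -2.58043777 -0.3444936 ] [[ 6.44416134e-04 -9.66356414e-01 -2.57205882e-01  7.37306922e-02]
 [ 9.99999730e-01  7.13790743e-04 -1.76357955e-04  8.71056654e-04]
 [ 3.54015819e-04 -2.57205699e-01  9.66356613e-01 -1.79731091e-01]
 [ 0.00000000e+00  0.00000000e+00  0.00000000e+00  1.00000000e+00]] [[318.84865096   0.         257.59861869]
 [  0.         318.84865096 190.78628454]
 [  0.           0.           1.        ]]
```

View pics/w1.png

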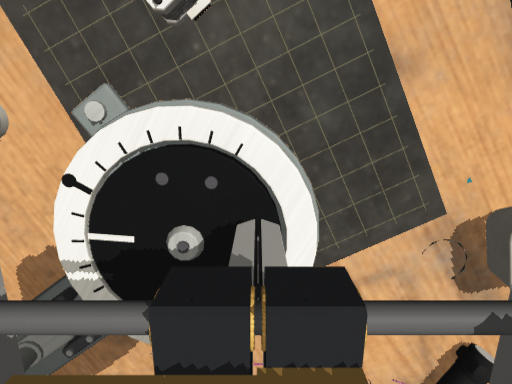

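The wrist view shows the index line from (88,236) to (133,239), the zero dot at (68,181) with its line running to (92,191), and the hub at (185,243). I'll write a measurement for the angle error.

```bash
cat > meas.py <<'E'
from plant import robot
from h import *
import sys
def look():
    st=robot.get_state(); s=dict(robot.snapshot("wrist")); T=np.eye(4); T[:3,:3]=R.from_quat(st["ee_rot"]).as_matrix(); T[:3,3]=st["tcp_pos"]
    W=T@s["mount"]; s["xyz"]=W[:3,3]; s["attitude"]=R.from_matrix(W[:3,:3]).as_quat(); return st,s
def polar(s,C,z):
    h,w=s["image"].shape[:2]; yy,xx=np.mgrid[:h,:w]; P=ray(s,np.c_[xx.ravel(),yy.ravel()],z)[:,:2]-C
    return np.hypot(*P.T),np.degrees(np.arctan2(P[:,1],P[:,0]))
def angles(s,C0=(.545,.020),zg=28.5,save=None):
    g=cv2.cvtColor(s["image"],cv2.COLOR_RGB2GRAY).ravel().astype(float); C=np.array(C0)
    # axis from the hub disc, 46 mm high
    r,a=polar(s,C,.046); k=(r<.018)&(g>90); h,w=s["image"].shape[:2]; ix=np.flatnonzero(k)
    (u,v),rad=cv2.minEnclosingCircle(np.c_[ix%w,ix//w].astype(np.float32)); C=ray(s,(u,v),.046)[0,:2]
    r,a=polar(s,C,.0385); d=(a-zg+180)%360-180; k=(r>.070)&(r<.083)&(abs(d)<7); w_=np.clip(150-g[k],0,None); z=zg+(w_*d[k]).sum()/w_.sum()
    r,a=polar(s,C,.04); k=(r>.038)&(r<.062)&(g>130)&(a>z-40)&(a<110); i=np.median(a[k]) if k.sum()>20 else np.nan
    return C,z,i,k.sum(),a[k].std(),(u,v,rad)
if __name__=="__main__":
    st,s=look(); C,z,i,n,sd,hub=angles(s); print("t",st["time"],"tcp",st["tcp_pos"].round(4),"F",st["wrist_force"].round(1)); print("hub px",np.round(hub,1),"C",C.round(4),"zero",z.round(2),"idx",i.round(2),"n",n,"sd",sd.round(2),"err",(i-z).round(2))
    for n,p in (("idx",(88,237)),("dot",(68,181))) if len(sys.argv)>1 else ():
        d=ray(s,p,.039)[0,:2]-C; print(n,np.hypot(*d),np.degrees(np.arctan2(d[1],d[0])))
E
python3 meas.py 1
```

```text
t 6.825 tcp [ 0.5297 -0.0251  0.0553] F [ 0.2 -1.1  0.5]
hub px [184.3 240.1  18.2] C [0.5453 0.0192] zero 31.18 idx 57.52 n 246 sd 10.94 err 26.33
idx 0.0653654346552715 59.915682764461394
dot 0.08170149677367597 32.06578097965059
```

```bash
python3 - <<'E'
t=open("meas.py").read()
a=t.index("    # axis"); b=t.index("if __name__")
t=t[:a]+'''    hsv=cv2.cvtColor(s["image"],cv2.COLOR_RGB2HSV); G=g.reshape(hsv.shape[:2])
    m=((hsv[...,2]>150)&(hsv[...,1]<50)).astype(np.uint8); cs=[c for c in cv2.findContours(m,cv2.RETR_LIST,cv2.CHAIN_APPROX_NONE)[0] if len(c)>20]
    P=ray(s,np.vstack(cs)[:,0],.0385)[:,:2]
    for rr in (.006,.004,.0025,.0025):   # outer collar rim, 176 mm
        k=abs(np.hypot(*(P-C).T)-.088)<rr; Q=P[k]; q=np.linalg.lstsq(np.c_[2*Q,np.ones(len(Q))],(Q**2).sum(1),rcond=None)[0]; C=q[:2]; rad=np.sqrt(q[2]+C@C)
    def line(mask,z):   # axis of the largest blob, as the angle of its inner/outer ends
        n,l,stt,_=cv2.connectedComponentsWithStats(mask.astype(np.uint8)); j=1+np.argmax(stt[1:,4]); v,u=np.nonzero(l==j); X=ray(s,np.c_[u,v],z)[:,:2]
        d=X.mean(0)-C; vx,vy,_,_=cv2.fitLine(X.astype(np.float32),cv2.DIST_L2,0,.01,.01).ravel(); sg=np.sign(vx*d[0]+vy*d[1]); r=np.hypot(*(X-C).T)
        return np.degrees(np.arctan2(d[1],d[0])),np.degrees(np.arctan2(sg*vy,sg*vx)),r.min(),r.max(),len(X)
    r,a=polar(s,C,.0385); z=line(((r>.069)&(r<.086)&(abs(a-zg-1.5)<6.5)&(g<120)).reshape(G.shape),.0385)
    r,a=polar(s,C,.04); i=line(((r>.03)&(r<.0635)&(g>140)&(a>0)&(a<110)).reshape(G.shape),.04)
    return C,rad,k.sum(),z,i
if __name__=="__main__":
    st,s=look(); C,rad,n,z,i=angles(s); print("t",st["time"],"tcp",st["tcp_pos"].round(4),"F",st["wrist_force"].round(1)); print("C",C.round(4),"rad",rad.round(4),n,"\\nzero",np.round(z,3),"\\nidx",np.round(i,3),"\\nerr",round(i[0]-z[0],2))
'''
open("meas.py","w").write(t)
E
python3 meas.py
```

```text
t 6.875 tcp [ 0.53   -0.0251  0.0554] F [ 0.1  0.1 -0.4]
C [0.5442 0.0198] rad 0.0875 554 
zero [3.0414e+01 2.9147e+01 6.9000e-02 8.6000e-02 2.2800e+02] 
idx [5.6122e+01 5.3464e+01 3.5000e-02 6.3000e-02 2.7700e+02] 
err 25.71
```

```bash
python3 -m creep '[[[-0.2,0,0],[0,0,0]],[[-0.2,0,0],[0,0,0]],[[-0.2,0,0],[0,0,0]],[[-0.15,0,0],[0,0,0]],[[-0.1,0,0],[0,0,0]]]'
python3 meas.py
```

```text
time: 7.55
tcp_pos: [0.5168, -0.0172, 0.0557]
ee_rot: [0.964, -0.266, 0.0, -0.0]
wrist_force: [2.1, 0.2, 1.4]
opening: 0.002
gripper_force: 0.9
t 7.55 tcp [ 0.5168 -0.0172  0.0557] F [2.1 0.2 1.4]
C [0.5438 0.0203] rad 0.0873 593 
zero [2.9849e+01 2.8070e+01 6.9000e-02 8.6000e-02 2.3800e+02] 
idx [3.7674e+01 3.5295e+01 3.4000e-02 6.3000e-02 3.1100e+02] 
err 7.83
```

```bash
python3 -m creep '[[[-0.1,0,0],[0,0,0]],[[-0.08,0,0],[0,0,0]],[[-0.05,0,0],[0,0,0]],[[0,0,0],[0,0,0]]]'
python3 meas.py
```

```text
time: 8.1
tcp_pos: [0.5123, -0.0152, 0.0555]
ee_rot: [0.964, -0.267, -0.0, 0.0]
wrist_force: [2.3, -0.1, 0.3]
opening: 0.007
gripper_force: 0.8
t 8.1 tcp [ 0.5123 -0.0152  0.0555] F [ 2.3 -0.1  0.3]
C [0.5438 0.0205] rad 0.0873 599 
zero [2.9739e+01 2.8359e+01 6.9000e-02 8.6000e-02 2.4500e+02] 
idx [3.120e+01 2.921e+01 3.400e-02 6.300e-02 3.240e+02] 
err 1.46
```

```bash
python3 -m creep '[[[-0.04,0,0],[0,0,0]],[[0,0,0],[0,0,0]],[[0.2,0,0],[0,0,0]],[[0.8,0,0],[0,0,0]],[[0,0,0],[0,0,0]]]'
python3 meas.py
python3 - <<'E'
from meas import *
st,s=look(); cv2.imwrite("pics/w2.png",cv2.resize(s["image"][60:360,20:380],None,fx=2,fy=2)[:,:,::-1]); M=R.from_quat(st["ee_rot"]).as_matrix(); print(st["joint_positions"],M[:,0])
E
```

```text
time: 8.78
tcp_pos: [0.5289, -0.0259, 0.0553]
ee_rot: [0.964, -0.267, -0.0, 0.0]
wrist_force: [-0.6, 0.5, -0.0]
opening: 0.004
gripper_force: 0.0
t 8.775 tcp [ 0.5289 -0.0259  0.0553] F [-0.6  0.5 -0. ]
C [0.544 0.02 ] rad 0.0874 618 
zero [3.0215e+01 2.8774e+01 6.9000e-02 8.6000e-02 2.2800e+02] 
idx [3.1162e+01 2.8271e+01 3.4000e-02 6.3000e-02 3.0400e+02] 
err 0.95
[-0.12912625  0.69235762  0.18811903  1.98412561 -0.25679699  0.4893642
 -1.86677629] [ 0.85754035 -0.5144143  -0.00156935]
```

View pics/w2.png

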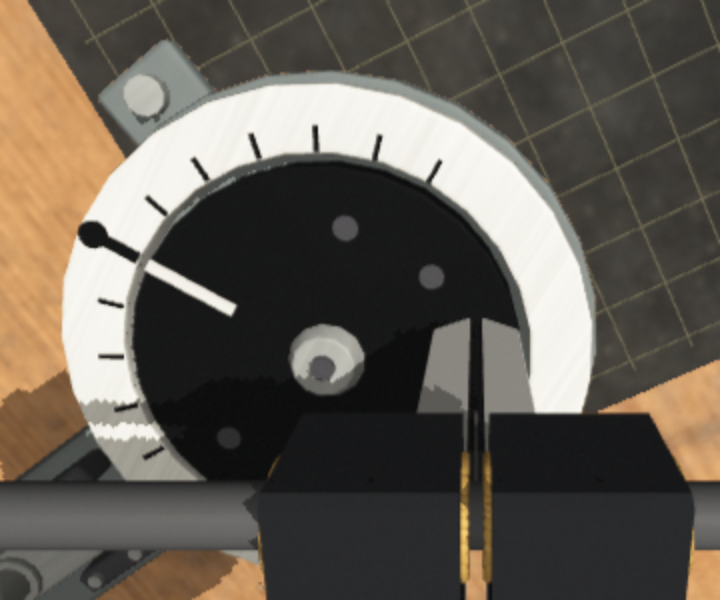

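The view confirms alignment: the dot at (92,234), the zero line and the index line from (147,267) to (234,311) are collinear. I'm lifting off and turning for the bolt.

```bash
python3 -m creep '[[[0,0,-0.8],[0,0,0]],[[0,0,-1],[0,0,0]],[[0,0,-1],[0,0,0]],[[0,0,-1],[0,0,0]],[[0,0,-1],[0,0,0]]]'
python3 -m creep '[[[0,0,0],[0,0,-0.0583]],[[0,0,0],[0,0,-0.0583]],[[0,0,0],[0,0,-0.0583]],[[0,0,0],[0,0,-0.0583]],[[0,0,0],[0,0,-0.0583]]]'
python3 -m creep '[[[0,0,0],[0,0,-0.0583]],[[0,0,0],[0,0,-0.0583]],[[0,0,0],[0,0,-0.0583]],[[0,0,0],[0,0,-0.0583]],[[0,0,0],[0,0,-0.0583]]]'
python3 -m creep '[[[0,0,0],[0,0,-0.0583]],[[0,0,0],[0,0,-0.0583]],[[0,0,0],[0,0,0]],[[0,0,0],[0,0,0]]]'
python3 - <<'E'
from plant import robot
from h import *
s=robot.get_state(); M=R.from_quat(s["ee_rot"]).as_matrix(); print(M[:,0],M[:,2],s["joint_positions"])
print(np.degrees(np.arctan2(M[1,0],M[0,0])),"shift norm",M.T@(np.array([.5277,.2044,.052])-s["tcp_pos"])/.02)
E
```

```text
time: 9.5
tcp_pos: [0.5285, -0.0247, 0.1532]
ee_rot: [0.964, -0.266, 0.0, -0.0]
wrist_force: [0.1, 0.9, -0.2]
opening: 0.006
gripper_force: 0.0
time: 10.12
tcp_pos: [0.5285, -0.025, 0.1525]
ee_rot: [0.982, 0.19, 0.0, 0.0]
wrist_force: [-0.3, -0.1, 0.6]
opening: 0.005
gripper_force: 0.0
time: 10.75
tcp_pos: [0.5286, -0.0252, 0.1525]
ee_rot: [0.797, 0.604, -0.0, 0.001]
wrist_force: [0.1, 0.9, 0.2]
opening: 0.001
gripper_force: 0.0
time: 11.25
tcp_pos: [0.5289, -0.0252, 0.152]
ee_rot: [0.677, 0.736, -0.0, 0.0]
wrist_force: [-0.2, -0.6, -0.2]
opening: 0.008
gripper_force: 0.0
[-8.42578777e-02  9.96443732e-01 -7.05815836e-04] [ 3.70270087e-04 -6.77025137e-04 -9.99999702e-01] [ 0.25055665  0.5504678  -0.37934236  1.9034874   0.29207395  0.74112995
 -0.21082185]
94.83335251113922 shift norm [11.4489985   0.90742307  4.9911542 ]
```

```bash
python3 -m creep '[[[0.954,0.076,0],[0,0,0]],[[0.954,0.076,0],[0,0,0]],[[0.954,0.076,0],[0,0,0]],[[0.954,0.076,0],[0,0,0]],[[0.954,0.076,0],[0,0,0]]]'
python3 -m creep '[[[0.954,0.076,0],[0,0,0]],[[0.954,0.076,0],[0,0,0]],[[0.954,0.076,0],[0,0,0]],[[0.954,0.076,0],[0,0,0]],[[0.954,0.076,0],[0,0,0]]]'
python3 -m creep '[[[0.954,0.076,0],[0,0,0]],[[0.954,0.076,0],[0,0,0]],[[0,0,0],[0,0,0]]]'
python3 - <<'E'
from meas import *
s=robot.snapshot("top"); cv2.imwrite("pics/t3.png",cv2.resize(s["image"][120:260,100:260],None,fx=4,fy=4,interpolation=cv2.INTER_CUBIC)[:,:,::-1])
E
```

```text
time: 11.88
tcp_pos: [0.5281, 0.0724, 0.1515]
ee_rot: [0.675, 0.738, 0.0, -0.0]
wrist_force: [-0.1, -0.8, 0.8]
opening: 0.002
gripper_force: 0.0
time: 12.5
tcp_pos: [0.5275, 0.1676, 0.1515]
ee_rot: [0.676, 0.737, 0.0, 0.0]
wrist_force: [0.3, -0.2, -0.0]
opening: 0.006
gripper_force: 0.0
time: 12.88
tcp_pos: [0.5269, 0.207, 0.1515]
ee_rot: [0.674, 0.738, 0.0, -0.0]
wrist_force: [0.4, -0.3, 0.6]
opening: 0.007
gripper_force: 0.0
```

View pics/t3.png

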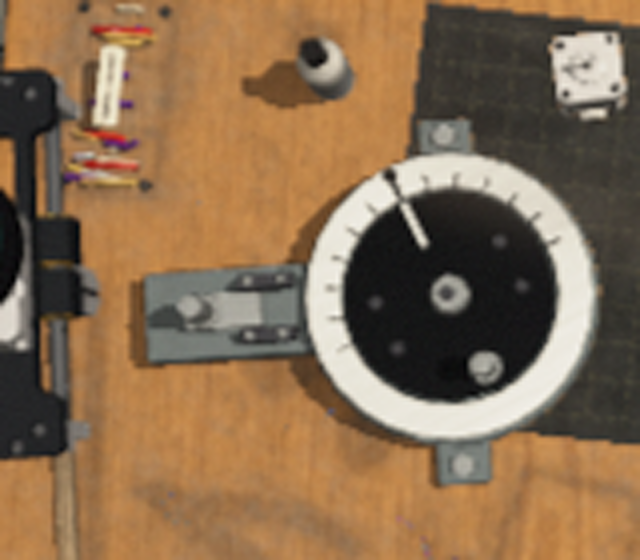

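The dial is still on zero: the dot at (390,174), the line and the index to (425,245) are collinear. Bystanders are where they were, and the pin is at (193,305), still out. I'm descending outside the pin.

```bash
python3 -m creep '[[[0,0,1],[0,0,0]],[[0,0,1],[0,0,0]],[[0,0,1],[0,0,0]],[[0,0,1],[0,0,0]],[[0,0,0.95],[0,0,0]]]'
python3 -m creep '[[[-0.3,0,0],[0,0,0]],[[-0.3,0,0],[0,0,0]],[[-0.2,0,0],[0,0,0]],[[-0.2,0,0],[0,0,0]],[[-0.2,0,0],[0,0,0]]]'
python3 -m creep '[[[-0.2,0,0],[0,0,0]],[[-0.2,0,0],[0,0,0]],[[-0.2,0,0],[0,0,0]],[[-0.15,0,0],[0,0,0]],[[0,0,0],[0,0,0]]]'
python3 -c "
from meas import *
s=robot.get_state();C=np.array([.5445,.0202]);d=s['tcp_pos'][:2]-C;print(np.hypot(*d),s['wrist_force'],np.degrees(np.arctan2(d[1],d[0])))"
```

```text
time: 13.55
tcp_pos: [0.5274, 0.203, 0.0518]
ee_rot: [0.676, 0.737, -0.0, 0.0]
wrist_force: [0.2, -0.6, 0.8]
opening: 0.004
gripper_force: 0.0
time: 14.18
tcp_pos: [0.5298, 0.1813, 0.0531]
ee_rot: [0.675, 0.737, 0.001, 0.0]
wrist_force: [-0.4, 1.1, 0.1]
opening: 0.004
gripper_force: 0.8
time: 14.8
tcp_pos: [0.5306, 0.1651, 0.0524]
ee_rot: [0.676, 0.737, -0.0, 0.0]
wrist_force: [0.5, -0.1, 0.1]
opening: 0.007
gripper_force: 0.3
0.14557198237049418 [ 0.50297906 -0.05937399  0.09997637] 95.47990620173975
```

```bash
python3 -m creep '[[[-0.08,0,0],[0,0,0]],[[-0.08,0,0],[0,0,0]],[[-0.05,0,0],[0,0,0]]]'
python3 -m creep '[[[-0.05,0,0],[0,0,0]],[[0,0,0],[0,0,0]]]'
```

```text
time: 15.18
tcp_pos: [0.5308, 0.1624, 0.0524]
ee_rot: [0.675, 0.737, 0.0, -0.0]
wrist_force: [0.1, 4.7, -0.5]
opening: 0.004
gripper_force: 2.0
time: 15.42
tcp_pos: [0.5308, 0.1623, 0.0525]
ee_rot: [0.675, 0.738, 0.001, -0.001]
wrist_force: [-0.6, 5.5, -0.3]
opening: 0.011
gripper_force: 2.6
```

```bash
python3 -m creep '[[[-0.08,0,0],[0,0,0]],[[0,0,0],[0,0,0]]]'
```

```text
time: 15.68
tcp_pos: [0.5308, 0.1622, 0.0525]
ee_rot: [0.675, 0.738, 0.002, -0.001]
wrist_force: [-1.0, 7.5, -2.2]
opening: 0.008
gripper_force: 3.7
```

The bolt has stalled at 7.5 N, well above its friction, so it is against its stop. I'm backing off and lifting to check.

```bash
python3 -m creep '[[[0.3,0,0],[0,0,0]],[[0.9,0,0],[0,0,0]],[[0.6,0,-0.5],[0,0,0]],[[0,0,-1],[0,0,0]],[[0,0,-1],[0,0,0]]]'
python3 -m creep '[[[0.5,0,-1],[0,0,0]],[[0.8,0,-1],[0,0,0]],[[0.8,0,-1],[0,0,0]],[[0,0,0],[0,0,0]]]'
python3 - <<'E'
from meas import *
s=robot.snapshot("top"); cv2.imwrite("pics/t4.png",cv2.resize(s["image"][120:260,100:260],None,fx=5,fy=4.28,interpolation=cv2.INTER_CUBIC)[:,:,::-1] if 0 else cv2.resize(s["image"][130:245,120:260],None,fx=5,fy=5,interpolation=cv2.INTER_CUBIC)[:,:,::-1])
E
```

```text
time: 16.3
tcp_pos: [0.5278, 0.1957, 0.1036]
ee_rot: [0.675, 0.738, -0.0, 0.0]
wrist_force: [0.6, -0.5, 1.4]
opening: 0.009
gripper_force: 0.0
time: 16.8
tcp_pos: [0.5249, 0.2393, 0.1645]
ee_rot: [0.675, 0.738, 0.002, 0.0]
wrist_force: [-0.4, -0.0, 0.3]
opening: 0.007
gripper_force: 0.0
```

View pics/t4.png

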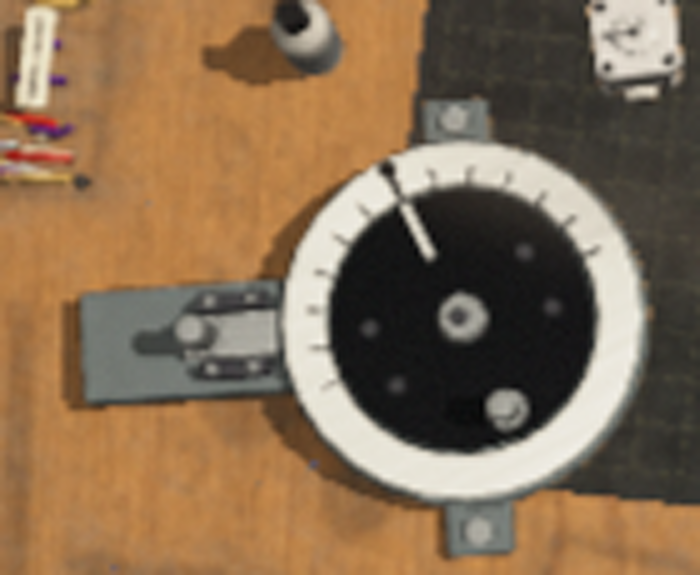

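The pin moved from x=140 to x=193 in the crop, about 10.6 px or 25 mm, so the bolt is home. The dot at (388,168), the zero line and the index line to (433,258) are still collinear.

```bash
python3 -c "
from plant import robot
print(robot.hand_in())"
```

```text
the job is handed in; nothing more can be done
None
```

The job is handed in: the dial is on zero by the camera measurements (about 1° off), the lock bolt was pushed about 25 mm to its stop, forces stayed under about 8 N, and the loose things near the turntable stayed put; no verdict came back.

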